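Record which collar goes on the gauge stand

TASK

Record a show-how clip for the next shift: push the green recorder button fully down and let it come up, then point at the brass collar, holding the fingertips just above its middle (1 to 3 cm) for at least two seconds, then point in the same way at the steel anvil of the gauge stand, where that collar will be measured. Do not touch or move the collars, their board, the stand or the loose dial gauge, and never bring the fingertips low over the other two collars: pass at least 10 cm above the bench there. Finish with the hand raised about 15 cm above the anvil or higher.

Things in the scene. Friction and masses are not known exactly. Their poses are not given: they have to be found in the camera images.
- record (a joint): Travel of the round green push button (32 mm across) on the recorder, in m: 0 up, 0.006 fully down. Spring return, about 5 N fully down; pressed straight down.
- record_top (a point): Centre of the green button's top face while up; moves down with the button. Button axis vertical.
- recorder: Recorder: fixed grey box, 100 mm (x) by 130 mm (y) by 45 mm high, black and blue screen on top and a lens on the +x side; origin at the centre of its underside. The green button is in a black housing on its top, 30 mm from the centre towards the box's own -y. It stands on the left or right side of the bench.
- board: Fixed flat green-painted board, 100 mm (x) by 280 mm (y) by 15 mm thick, carrying the three collars in a row along its y; origin at the centre of its underside.
- brass_collar: The yellow brass collar, loose: upright ring, 50 mm outside diameter, 18 mm bore, 30 mm high, 0.3 kg; origin at the centre of its underside, z up. Its place in the row varies.
- brass_collar_top (a point): Centre of the brass collar's upper rim plane (30 mm above its origin; over the open bore).
- steel_collar: Bright grey steel collar of the same size, loose, a bystander on the board; origin at the centre of its underside.
- steel_collar_top (a point): Centre of the steel collar's upper rim plane.
- black_collar: Black collar of the same size, loose, a bystander on the board; origin at the centre of its underside.
- black_collar_top (a point): Centre of the black collar's upper rim plane.
- stand: Fixed gauge stand, opposite side to the recorder; origin on the bench under the anvil axis. Black slab 30 mm thick, y -55 to 55, x -40 to 210 mm. Bright steel disc anvil 50 mm across, top at 45 mm, open above. Column 195 mm tall at x 165 mm; its dial gauge, 100 mm to the column's +y side, reaches 195 mm high.
- anvil_top (a point): Centre of the anvil's flat top face, z up.
- loose_gauge: Bystander: dial gauge (58 mm dial) on a brass foot 56 mm across, 137 mm tall in all, standing loose beyond the board; origin at the centre of its underside.
There are look-alikes about, which are no part of the job. Of the things shaped like the brass_collar, the yellow one is meant.

How it is judged:
By the outcome, as a careful person would: the job done as asked, in the order asked, and still so for the second after the job is handed in, with the robot touching nothing.
It also fails if it takes over 64 s, if anything falls off the work surface, if the arm or the gripper's body presses on something with over 40 N, if the wrist force passes 120 N, or if a joint passes its speed limit or range.

ROBOT

A 6-joint arm with a two-finger parallel gripper is mounted at the origin on the work surface. World frame = base frame: x ahead of the robot, y to its left, z up, the work surface at z = 0. Lengths are in m, angles in rad, forces in N, time in s.
With the tool pointing down it reaches from about 0.325 to 0.775 m from the base axis. Payload 5.5 kg.
Tool frame: the origin (TCP) lies midway between the tips of the shut fingers; the grasp point (between the pads) lies 19 mm behind it; z points along the fingers, y is the direction in which the jaws open and shut (so a half turn about z gives the same grasp; the last joint's range is limited). The gripper opens to 88 mm and grips with 3 to 60 N. Pads are 20 mm wide; open, the fingers measure 115 mm over their backs; the gripper's body (75 mm by 178 mm) begins 61 mm behind the grasp point.
Start: joints at [-0.057, 0.091, 1.231, -0, 1.82, -0.057], TCP at [0.6, -0, 0.223] pointing down, gripper open.
Joint ranges: [-2.87, 2.87], [-0.86, 2.18], [0.17, 2.46], [-1.51, 4.65], [0.06, 2.69], [-2.65, 2.65]. Speed limits (rad/s): [2.57, 2.57, 3.01, 3.14, 3.14, 3.14].

INTERFACE

Orientations are given as a rotation vector (axis times angle).
In Python, from station import arm gives the robot as it stands.
- The arm moves only by the tool jog_arm, never from a script. Its argument "motion" is a list of rows, each a list of 3 entries, a list of its own where there are three numbers: the shift along the tool's x, y, z each as a share of 0.5 m, from -1 to 1, then the turn, a rotation vector about the tool's x, y, z each as a share of 90 degrees, from -1 to 1, then the opening, from -1 (shut) to 1 (fully open). In form: [[[dx, dy, dz], [ax, ay, az], grip], ...]. A call has 1 to 12 rows; each row is the pose to reach, as a shift and turn from the pose commanded when the call began, along the tool's axes at that moment; what a row does not reach only later rows make up. A row lasts 1/8 s, in which the tool goes at most 62.5 mm and 10.7 degrees, less where a joint would pass 70% of its speed; a pose out of reach is approached as far as the arm can. A call with a number of a shift or a turn outside -1 to 1 is refused whole. A call with a gripper value outside its range is refused whole. The fingers move at their own pace and stop on an object; "squeeze" is the grip in N (left out, the last holds). Time passes only in rows, so rows that repeat a pose let the fingers close. It gives the time, the measured TCP pose, the force and the opening at its end, in the units of the state.
- arm.get_obs(): the state, without advancing time (a new reading comes with each control period).
- arm.get_image(name): name is "scene" or "side" or "wrist"; returns a dict with "color" (384x512x3 uint8, red, green, blue), "camera_matrix" (3x3 intrinsics, pixels), "xyz" and "orientation" of the camera in the world. Camera axes: x right, y down, z forward; pixel columns grow to the right and rows downward; lengths in m; the calibration is good to about 2 mm. The wrist camera is an equidistant fisheye: a pixel r from the principal point sees the ray r / f radians off the axis. A picture is of the moment at which its call begins. There is no depth.
- arm.close_job(): hands the job in, once; it reports no verdict.
The state is a dict: "clock": time; "joints": joint angles; "joint_vel": joint speeds; "joint_efforts": joint torques, N m; "ee_pos": TCP position; "eef_rot": TCP orientation; "ft_force": force on the tool from outside, world axes, zero at the start; "wrist_torque": the same for the moment, N m; "opening": opening from 0.0 (shut) to 1.0 (fully open).
Only numpy, scipy, OpenCV 4.12 (cv2) and the standard library are available. Lean on these libraries where they do the work, as an engineer would, in place of code of your own. Each camera call takes 0.05 s, during which the arm holds its last target.

## Working session

There is one attempt and no reset: what is moved stays moved. The work goes in short steps, Python scripts to look and compute and a tool call to move; the robot and the scene stay as the last step left them, time stands still between calls to the robot, and variables do not carry over. Pictures are saved under pics/ and viewed, and the job is handed in when it is done.

Besides the shell and the picture viewer there is one more tool, called after "Emit:" in YAML: its name, and indented under it one key for each argument. jog_arm: Moves the arm, as the interface text tells. Shift numbers are shares of 0.5 m and turn numbers shares of 90 degrees, none past 1 either way. Its arguments: {"type":"object","properties":{"motion":{"type":"array","items":{"type":"array"}},"squeeze":{"type":"number"}},"required":["motion"]}

```bash
mkdir -p pics; cat > h.py <<'E'
import numpy as np, cv2
from scipy.spatial.transform import Rotation as R
from station import arm
def snap(n,tag):
    im=arm.get_image(n); cv2.imwrite(f'pics/{tag}.png',im['color'][:,:,::-1]); np.savez(f'pics/{tag}.npz',**{k:np.array(v) for k,v in im.items()}); return im
E
python3 - <<'E'
from h import *
for n in ('scene','side','wrist'):
    im=snap(n,n+'0'); print(n,im['camera_matrix'],im['xyz'],im['orientation'])
print(arm.get_obs())
E
```

```text
scene [[382.87985227   0.         252.14494842]
 [  0.         382.87985227 192.5783065 ]
 [  0.           0.           1.        ]] [1.02809464 0.41209422 0.70051266] [-1.12973841 -2.36244738  1.01894385]
side [[364.62007229   0.         250.35296407]
 [  0.         364.62007229 194.39307057]
 [  0.           0.           1.        ]] [ 0.48598779 -0.5811931   0.79344008] [-2.46697416  0.16319534 -0.03220799]
wrist [[297.31863964   0.         252.50027932]
 [  0.         297.31863964 191.47998799]
 [  0.           0.           1.        ]] [0.60116225 0.07810895 0.38315974] [ 2.85243305e+00  2.36644560e-03 -3.52374727e-03]
{'clock': 0.15, 'joints': array([-5.67273290e-02,  9.17341390e-02,  1.23160976e+00,  1.82365977e-05,
        1.81982007e+00, -5.66872292e-02]), 'joint_vel': array([ 0.00047937, -0.00150028, -0.00304524, -0.00074879, -0.00277313,
        0.0006587 ]), 'joint_efforts': array([ 1.35033202e-03, -4.47044814e+01, -4.06907630e+01,  6.99103042e-02,
        2.74600578e-02, -1.16549641e-04]), 'ee_pos': array([5.99770145e-01, 1.06259013e-06, 2.21737482e-01]), 'eef_rot': array([-2.22064348e+00, -2.22056438e+00,  1.62223836e-03]), 'ft_force': array([-0.81786177,  0.48572531, -0.42060397]), 'wrist_torque': array([-0.04761712, -0.03100141, -0.02626151]), 'opening': 1.0001226456099817}
```

View pics/scene0.png

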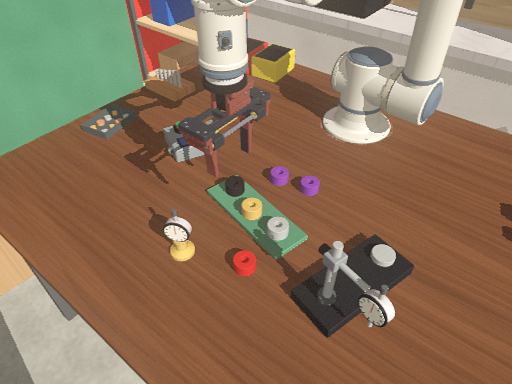

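View pics/side0.png

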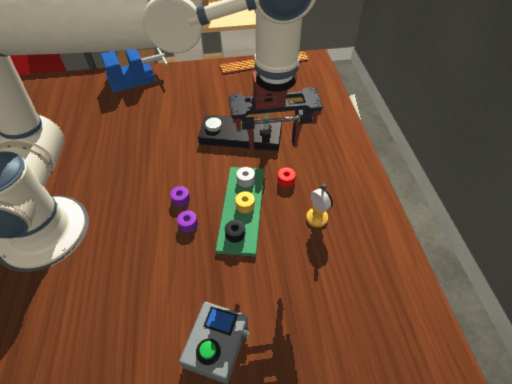

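View pics/wrist0.png

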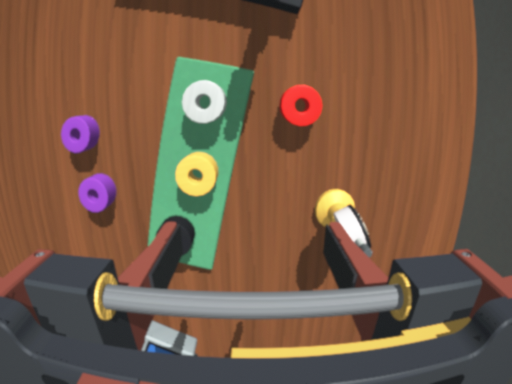

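The side view shows the recorder's green button near (208,350), the brass collar in the middle of the row at (245,202), steel at (246,176), black at (235,231), the anvil at (213,125) and the loose gauge at (318,215). The red and purple rings are look-alikes.

```bash
cat >> h.py <<'E'
def ray(im,u,v,fish=False):
    K=im['camera_matrix']; x=(u-K[0,2])/K[0,0]; y=(v-K[1,2])/K[1,1]
    if fish:
        r=np.hypot(x,y); d=np.array([x/r*np.sin(r),y/r*np.sin(r),np.cos(r)]) if r>0 else np.array([0,0,1.])
    else: d=np.array([x,y,1.]); d/=np.linalg.norm(d)
    return im['xyz'],R.from_rotvec(im['orientation']).apply(d)
def plane(im,u,v,z,fish=False):
    o,d=ray(im,u,v,fish); return o+d*(z-o[2])/d[2]
def two(a,b):
    (o1,d1),(o2,d2)=a,b
    A=np.stack([d1,-d2],1); s=np.linalg.lstsq(A,o2-o1,rcond=None)[0]
    p,q=o1+s[0]*d1,o2+s[1]*d2; return (p+q)/2,np.linalg.norm(p-q)
def comps(mask,mn=40):
    n,l,st,c=cv2.connectedComponentsWithStats(mask.astype(np.uint8)); return [(st[i].tolist(),c[i].round(1).tolist()) for i in range(1,n) if st[i,4]>=mn]
E
python3 - <<'E'
from h import *
ims={n:dict(np.load(f'pics/{n}0.npz')) for n in ('scene','side','wrist')}
for n,im in ims.items():
    h=cv2.cvtColor(im['color'],cv2.COLOR_RGB2HSV); H,S,V=h[...,0].astype(int),h[...,1],h[...,2]
    print(n,'yellow',comps((H>15)&(H<32)&(S>120)&(V>150)))
    print(n,'green',comps((H>45)&(H<75)&(S>150)&(V>120)))
    print(n,'board',comps((H>60)&(H<90)&(S>100)&(V>60)&(V<150),200))
    print(n,'bright',comps((S<40)&(V>150)))
    c={'scene':(180,140,420,340),'side':(150,90,350,384),'wrist':(130,40,380,320)}[n]
    cv2.imwrite(f'pics/crop_{n}.png',cv2.resize(im['color'][c[1]:c[3],c[0]:c[2],::-1],None,fx=2 if n=='side' else 2.5 if n=='scene' else 2,fy=2 if n!='scene' else 2.5,interpolation=cv2.INTER_CUBIC))
E
```

```text
scene yellow [([251, 49, 44, 33, 840], [272.2, 66.6]), ([215, 117, 23, 16, 50], [225.5, 124.7]), ([242, 198, 20, 22, 364], [251.7, 208.2]), ([170, 240, 25, 22, 398], [182.1, 250.2])]
scene green []
scene board []
scene bright [([193, 0, 225, 112, 12704], [307.5, 39.7]), ([387, 0, 125, 134, 10362], [459.4, 70.4]), ([364, 56, 12, 8, 46], [368.4, 60.8]), ([323, 107, 67, 36, 1537], [356.8, 126.9]), ([224, 114, 31, 22, 106], [239.8, 124.3]), ([189, 146, 15, 13, 121], [194.6, 152.0]), ([176, 148, 9, 14, 88], [179.9, 154.9]), ([167, 216, 25, 17, 154], [180.7, 222.4]), ([267, 216, 22, 25, 389], [278.5, 227.7]), ([164, 225, 23, 16, 258], [175.3, 232.9]), ([325, 241, 36, 40, 448], [341.0, 259.8]), ([372, 244, 24, 23, 399], [383.7, 254.6]), ([0, 276, 146, 108, 8036], [58.9, 341.5]), ([370, 294, 25, 28, 253], [385.9, 306.2]), ([360, 298, 25, 27, 312], [371.7, 311.0])]
side yellow [([205, 54, 16, 4, 51], [212.6, 55.4]), ([221, 61, 34, 7, 56], [238.0, 63.9]), ([222, 64, 33, 7, 52], [238.1, 67.3]), ([235, 191, 20, 17, 239], [244.4, 198.9]), ([306, 208, 22, 17, 203], [316.5, 217.5])]
side green [([2
[... 761 characters left out ...]
 ([235, 321, 9, 10, 66], [238.9, 325.1]), ([213, 362, 14, 14, 100], [221.3, 369.9])]
wrist yellow [([176, 152, 42, 44, 1339], [196.6, 173.9]), ([316, 188, 40, 35, 661], [331.0, 204.1]), ([94, 273, 22, 47, 417], [102.5, 295.2]), ([399, 274, 11, 14, 70], [405.1, 280.1]), ([405, 305, 6, 11, 41], [407.3, 309.6]), ([231, 323, 220, 35, 2413], [342.2, 344.8])]
wrist green []
wrist board [([181, 69, 71, 81, 2255], [220.8, 115.9]), ([177, 187, 39, 28, 576], [194.2, 202.7])]
wrist bright [([182, 80, 43, 43, 1297], [203.1, 101.3]), ([334, 207, 32, 38, 590], [350.6, 224.7]), ([104, 288, 294, 26, 4884], [251.2, 301.4]), ([143, 322, 35, 28, 562], [160.4, 335.1]), ([181, 336, 15, 20, 207], [188.7, 345.7])]
```

View pics/crop_side.png

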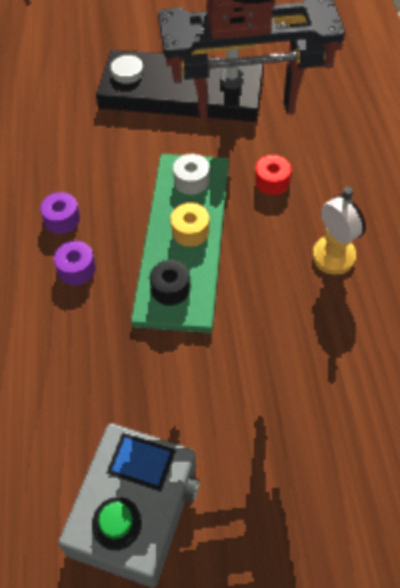

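View pics/crop_scene.png

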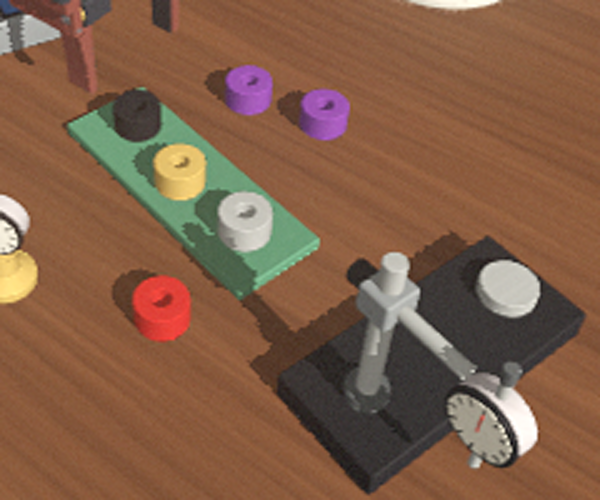

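```bash
python3 - <<'E'
from h import *
ims={n:dict(np.load(f'pics/{n}0.npz')) for n in ('scene','side','wrist')}
P={'brass':[(252,204.8),(245,199.7),(196.6,173),.045],'steel':[(278,224.4),(245.5,174.5),(203.3,101.3),.045],'black':[(234.8,183.2),(235,229.5),None,.045],'anvil':[(383.6,254),(213,123),None,.045],'button':[None,(207.5,349.5),None,.06]}
for k,(a,b,c,z) in P.items():
    print(k,[plane(ims[n],*p,z,n=='wrist').round(4)[:2] for n,p in zip(ims,(a,b,c)) if p])
    if a: 
        q,e=two(ray(ims['scene'],*a),ray(ims['side'],*b)); print('  tri',q.round(4),round(e,4))
S=ims['side']
# recorder top corners at z=.045, stand corners
for n,p in dict(rec_tl=(150+110/2,90+424/2),rec_tr=(150+195/2,90+449/2),rec_bl=(150+62/2,90+543/2),rec_br=(150+150/2,90+575/2)).items(): print(n,plane(S,*p,.045).round(3))
for n,p in dict(st1=(180+487/2.5,140+237/2.5),st2=(180+584/2.5,140+315/2.5),st3=(180+280/2.5,140+377/2.5),st4=(180+372/2.5,140+482/2.5)).items(): print(n,plane(ims['scene'],*p,.03).round(3))
print('gauge foot',plane(S,317,219,.01), plane(ims['scene'],182,252,.005))
E
```

```text
brass [array([ 0.5315, -0.0006]), array([ 0.5313, -0.0075]), array([5.344e-01, 1.000e-04])]
  tri [ 0.5303 -0.0035  0.0412] 0.003
steel [array([0.5432, 0.0853]), array([0.5428, 0.0787]), array([0.5446, 0.0838])]
  tri [0.542  0.0831 0.0413] 0.0028
black [array([ 0.499 , -0.0837]), array([ 0.4965, -0.0949])]
  tri [ 0.4952 -0.0893  0.0381] 0.0034
anvil [array([0.4712, 0.3092]), array([0.4678, 0.3047])]
  tri [0.4679 0.3088 0.0414] 0.0004
button [array([ 0.4166, -0.3697])]
rec_tl [ 0.415 -0.268  0.045]
rec_tr [ 0.501 -0.307  0.045]
rec_bl [ 0.363 -0.381  0.045]
rec_br [ 0.445 -0.42   0.045]
st1 [0.421 0.268 0.03 ]
st2 [0.448 0.37  0.03 ]
st3 [0.657 0.205 0.03 ]
st4 [0.687 0.307 0.03 ]
gauge foot [ 0.71089132 -0.06921546  0.01      ] [ 0.71689441 -0.05518981  0.005     ]
```

Emit:
jog_arm:
  motion:
    - [[-0.86,-0.37,0],[0,0,0],-1]
    - [[-0.86,-0.37,0],[0,0,0],-1]
    - [[-0.86,-0.37,0],[0,0,0],-1]
    - [[-0.86,-0.37,0],[0,0,0],-1]
    - [[-0.86,-0.37,0],[0,0,0],-1]
    - [[-0.86,-0.37,0],[0,0,0],-1]
    - [[-0.86,-0.37,0],[0,0,0],-1]
    - [[-0.86,-0.37,0],[0,0,0],-1]
    - [[-0.86,-0.37,0],[0,0,0],-1]
    - [[-0.86,-0.37,0],[0,0,0],-1]
    - [[-0.86,-0.37,0],[0,0,0],-1]
    - [[-0.86,-0.37,0],[0,0,0],-1]

```text
clock: 1.65
ee_pos: [0.4157, -0.429, 0.2229]
eef_rot: [2.219, 2.223, 0.0]
ft_force: [-0.0, 0.2, 0.2]
opening: 0.006
```

```bash
python3 - <<'E'
from h import *
print({k:np.round(v,4) for k,v in arm.get_obs().items()})
for n in ('scene','wrist'):
    im=snap(n,n+'1'); h=cv2.cvtColor(im['color'],cv2.COLOR_RGB2HSV); H,S,V=h[...,0].astype(int),h[...,1],h[...,2]
    g=(H>45)&(H<75)&(S>150)&(V>120)
    for st,c in comps(g): print(n,st,c,[plane(im,*c,z,n=='wrist').round(4) for z in (.05,.055,.06,.065)])
E
```

```text
{'clock': np.float64(1.65), 'joints': array([-8.5820e-01,  8.3700e-02,  1.2380e+00,  1.0000e-04,  1.8195e+00,
       -8.5990e-01]), 'joint_vel': array([-0.0047,  0.0024, -0.0024, -0.0003,  0.0006, -0.0008]), 'joint_efforts': array([-9.04000e-02, -4.41616e+01, -4.05570e+01,  3.22000e-02,
        6.31000e-02,  3.70000e-03]), 'ee_pos': array([ 0.4157, -0.429 ,  0.2229]), 'eef_rot': array([2.2193e+00, 2.2230e+00, 1.0000e-04]), 'ft_force': array([-0.003 ,  0.1831,  0.195 ]), 'wrist_torque': array([ 0.005 , -0.0047, -0.0348]), 'opening': np.float64(0.0064)}
wrist [239, 109, 30, 29, 660] [253.6, 123.1] [array([ 0.4177, -0.371 ,  0.05  ]), array([ 0.4176, -0.3707,  0.055 ]), array([ 0.4176, -0.3704,  0.06  ]), array([ 0.4176, -0.3701,  0.065 ])]
```

View pics/wrist1.png

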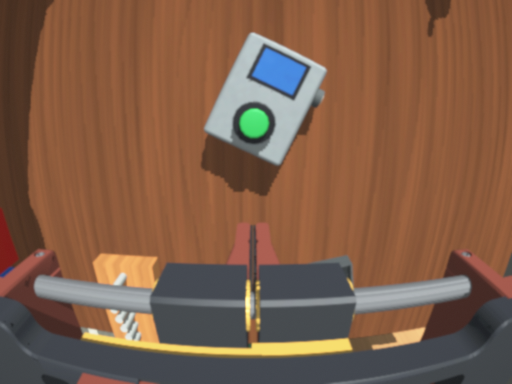

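View pics/scene1.png

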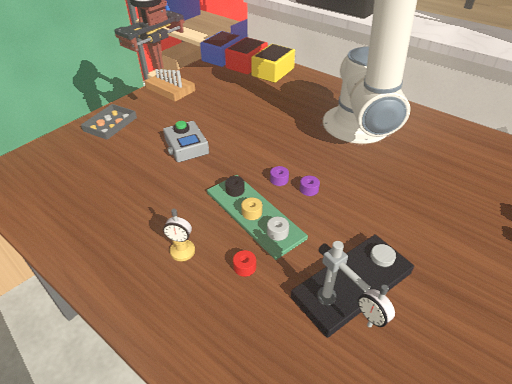

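The wrist view puts the button at (254,123). In the scene view it is the dark green spot near (181,126). I'll triangulate its height from the two.

```bash
python3 - <<'E'
from h import *
s=dict(np.load('pics/scene1.npz'));w=dict(np.load('pics/wrist1.npz'));d=dict(np.load('pics/side0.npz'))
h=cv2.cvtColor(s['color'],cv2.COLOR_RGB2HSV); H,S,V=h[...,0].astype(int),h[...,1],h[...,2]
m=(H>45)&(H<80)&(S>130)&(V>60); m[:110]=0; m[145:]=0
for st,c in comps(m,10):
    print(st,c,two(ray(s,*c),ray(w,253.6,123.1,True)))
print(two(ray(s,181,126),ray(d,207.5,349.5)))
cv2.imwrite('pics/cs1.png',cv2.resize(s['color'][115:165,155:215,::-1],None,fx=10,fy=10,interpolation=cv2.INTER_CUBIC))
E
```

```text
[176, 121, 10, 8, 31] [181.2, 124.4] (array([ 0.41621902, -0.36911073,  0.06175181]), np.float64(0.0036297058342102556))
(array([ 0.41614698, -0.36858284,  0.05641123]), np.float64(0.00017873261673692184))
```

View pics/cs1.png

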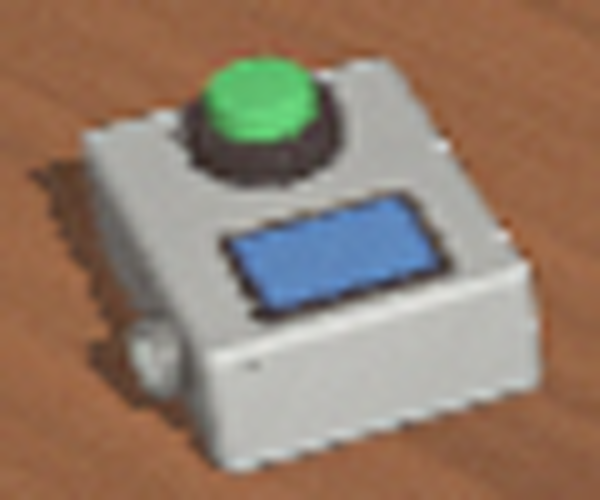

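Emit:
jog_arm:
  motion:
    - [[0.117,0.003,0],[0,0,0],-1]
    - [[0.117,0.003,0.1],[0,0,0],-1]
    - [[0.117,0.003,0.2],[0,0,0],-1]
    - [[0.117,0.003,0.28],[0,0,0],-1]
    - [[0.117,0.003,0.28],[0,0,0],-1]
    - [[0.117,0.003,0.28],[0,0,0],-1]

```text
clock: 2.5
ee_pos: [0.4172, -0.372, 0.0847]
eef_rot: [2.22, 2.22, -0.0]
ft_force: [-0.1, -0.5, 1.1]
opening: 0.003
```

```bash
python3 - <<'E'
from h import *
o=arm.get_obs();print(o['ee_pos'],o['ft_force'])
for n in ('scene','side'):
    im=snap(n,n+'2')
    c=(140,95,220,155) if n=='scene' else (160,290,260,365)
    cv2.imwrite(f'pics/c2{n}.png',cv2.resize(im['color'][c[1]:c[3],c[0]:c[2],::-1],None,fx=7,fy=7,interpolation=cv2.INTER_CUBIC))
E
```

```text
[ 0.417196   -0.37202555  0.08473504] [-0.14065808 -0.5442895   1.09955131]
```

View pics/c2scene.png

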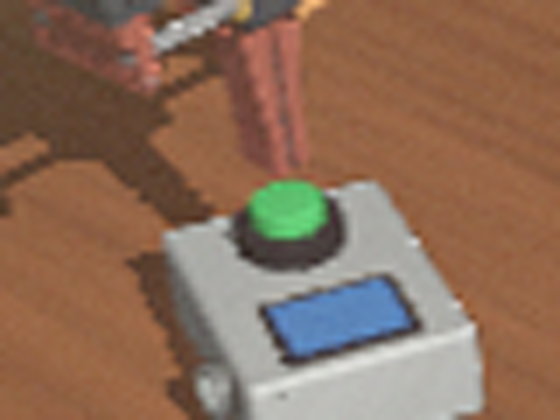

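View pics/c2side.png

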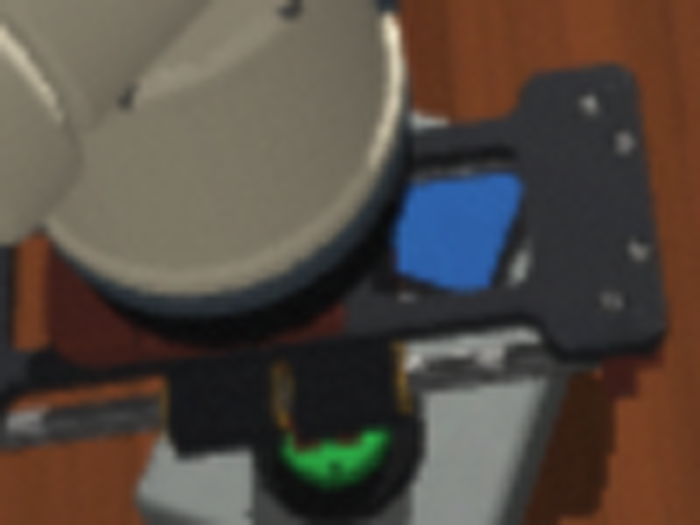

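Emit:
jog_arm:
  motion:
    - [[0.003,0,0.012],[0,0,0],-1]
    - [[0.003,0,0.024],[0,0,0],-1]
    - [[0.003,0,0.03],[0,0,0],-1]
    - [[0.003,0,0.036],[0,0,0],-1]
    - [[0.003,0,0.042],[0,0,0],-1]
    - [[0.003,0,0.042],[0,0,0],-1]

```text
clock: 3.35
ee_pos: [0.4164, -0.3699, 0.0618]
eef_rot: [-2.221, -2.221, 0.0]
ft_force: [-2.6, 2.4, 4.5]
opening: 0.003
```

Emit:
jog_arm:
  motion:
    - [[0,0,0.002],[0,0,0],-1]
    - [[0,0,0.004],[0,0,0],-1]
    - [[0,0,0.004],[0,0,0],-1]

```text
clock: 3.72
ee_pos: [0.4165, -0.37, 0.0612]
eef_rot: [2.221, 2.221, -0.0]
ft_force: [-4.3, 4.5, 10.5]
opening: 0.005
```

```bash
python3 - <<'E'
from h import *
im=snap('scene','scene3')
c=(140,95,220,155)
cv2.imwrite(f'pics/c3.png',cv2.resize(im['color'][c[1]:c[3],c[0]:c[2],::-1],None,fx=7,fy=7,interpolation=cv2.INTER_CUBIC))
o=arm.get_obs();print(o['ee_pos'],o['ft_force'])
E
```

```text
[ 0.41655367 -0.37006441  0.06126946] [-5.25744977  3.64485371 10.19590031]
```

View pics/c3.png

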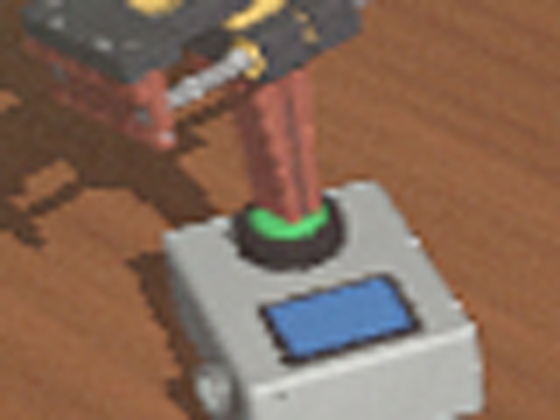

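Force is 10 N and the travel has almost stopped, so the button is at or near bottom. I'll push slightly more to confirm, then release straight up.

Emit:
jog_arm:
  motion:
    - [[0,0,0.002],[0,0,0],-1]
    - [[0,0,0.004],[0,0,0],-1]
    - [[0,0,0.004],[0,0,0],-1]

```text
clock: 4.15
ee_pos: [0.4166, -0.3701, 0.0611]
eef_rot: [2.22, 2.22, -0.0]
ft_force: [-7.2, 8.0, 18.0]
opening: 0.005
```

Emit:
jog_arm:
  motion:
    - [[0,0,-0.06],[0,0,0],-1]
    - [[0,0,-0.18],[0,0,0],-1]
    - [[0,0,-0.3],[0,0,0],-1]
    - [[0,0,-0.34],[0,0,0],-1]
    - [[0,0,-0.34],[0,0,0],-1]
    - [[0.58,0.23,-0.34],[0,0,0],-1]
    - [[0.58,0.23,-0.34],[0,0,0],-1]
    - [[0.58,0.23,-0.34],[0,0,0],-1]
    - [[0.58,0.23,-0.34],[0,0,0],-1]
    - [[0.58,0.23,-0.34],[0,0,0],-1]
    - [[0.58,0.23,-0.34],[0,0,0],-1]
    - [[0.58,0.23,-0.34],[0,0,0],-1]

```text
clock: 5.65
ee_pos: [0.5311, -0.0802, 0.2256]
eef_rot: [-2.219, -2.221, 0.003]
ft_force: [-0.3, -0.0, -0.4]
opening: 0.004
```

```bash
python3 - <<'E'
from h import *
o=arm.get_obs();print(o['clock'],o['ee_pos'],o['ft_force'])
w=snap('wrist','wrist4'); s=snap('scene','scene4'); d=snap('side','side4')
h=cv2.cvtColor(w['color'],cv2.COLOR_RGB2HSV); H,S,V=h[...,0].astype(int),h[...,1],h[...,2]
m=((H>15)&(H<32)&(S>120)&(V>120))
for st,c in comps(m,150): 
    print(st,c,plane(w,*c,.045,True).round(4), 'bbox mid',plane(w,st[0]+st[2]/2-.5,st[1]+st[3]/2-.5,.045,True).round(4))
a=cv2.resize(s['color'][95:155,140:220,::-1],None,fx=5,fy=5,interpolation=cv2.INTER_CUBIC)
b=cv2.resize(d['color'][300:384,160:260,::-1],None,fx=4,fy=4,interpolation=cv2.INTER_CUBIC)
c=np.zeros((340,800,3),np.uint8);c[:300,:400]=a;c[:336,400:]=b;cv2.imwrite('pics/c4.png',c)
E
```

```text
5.65 [ 0.53108827 -0.08015697  0.22563737] [-0.25241899 -0.032561   -0.4452561 ]
[232, 87, 43, 42, 1256] [252.6, 107.5] [ 0.5315 -0.0044  0.045 ] bbox mid [ 0.5319 -0.0044  0.045 ]
[366, 132, 35, 41, 814] [380.2, 154.2] [ 0.6893 -0.0553  0.045 ] bbox mid [ 0.693  -0.0524  0.045 ]
[255, 280, 5, 52, 155] [257.3, 305.7] [ 0.5388 -0.275   0.045 ] bbox mid [ 0.5383 -0.2747  0.045 ]
[80, 332, 274, 26, 3255] [229.5, 347.6] [ 0.4951 -0.3656  0.045 ] bbox mid [ 0.4745 -0.3592  0.045 ]
```

View pics/wrist4.png

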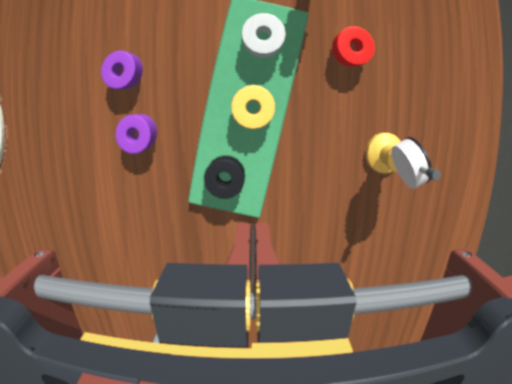

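View pics/c4.png

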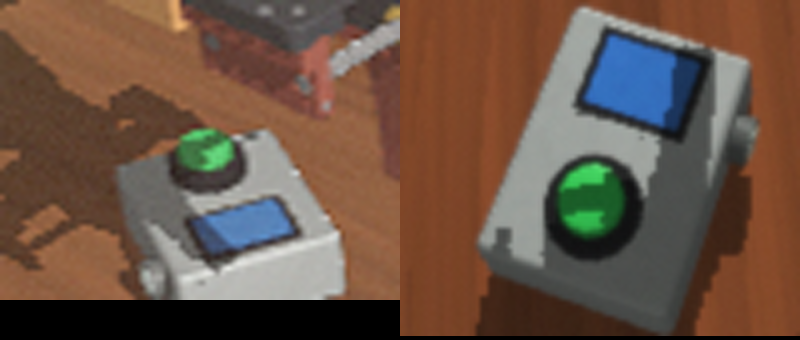

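The button is back up. The wrist view shows brass at (253,107), which maps to (0.532, -0.004). I'll go above it at height, then straight down to 2 cm over the rim.

Emit:
jog_arm:
  motion:
    - [[0.154,0.001,0],[0,0,0],-1]
    - [[0.154,0.001,0],[0,0,0],-1]
    - [[0.154,0.001,0.08],[0,0,0],-1]
    - [[0.154,0.001,0.16],[0,0,0],-1]
    - [[0.154,0.001,0.24],[0,0,0],-1]
    - [[0.154,0.001,0.29],[0,0,0],-1]
    - [[0.154,0.001,0.32],[0,0,0],-1]
    - [[0.154,0.001,0.32],[0,0,0],-1]
    - [[0.154,0.001,0.32],[0,0,0],-1]
    - [[0.154,0.001,0.32],[0,0,0],-1]

```text
clock: 7.05
ee_pos: [0.5328, -0.0032, 0.0692]
eef_rot: [2.22, 2.22, 0.002]
ft_force: [-0.4, -0.0, 0.0]
opening: 0.009
```

```bash
python3 - <<'E'
from h import *
o=arm.get_obs();print(o['clock'],o['ee_pos'],o['ft_force'])
s=snap('scene','scene5'); d=snap('side','side5')
a=cv2.resize(s['color'][165:235,210:300,::-1],None,fx=4.4,fy=4.4,interpolation=cv2.INTER_CUBIC)
b=cv2.resize(d['color'][150:230,200:290,::-1],None,fx=4.4,fy=4.4,interpolation=cv2.INTER_CUBIC)
c=np.zeros((360,800,3),np.uint8);c[:a.shape[0],:a.shape[1]]=a;c[:b.shape[0],400:400+b.shape[1]]=b;cv2.imwrite('pics/c5.png',c)
E
```

```text
7.05 [ 0.53284898 -0.00317418  0.06917866] [-0.36165987 -0.04811686  0.01129462]
```

View pics/c5.png

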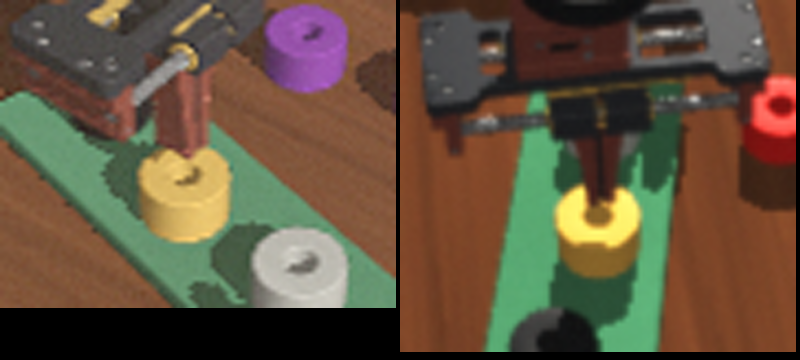

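Emit:
jog_arm:
  motion:
    - [[0,-0.002,0.008],[0,0,0],-1]
    - [[0,-0.002,0.008],[0,0,0],-1]
    - [[0,-0.002,0.008],[0,0,0],-1]
    - [[0,-0.002,0.008],[0,0,0],-1]
    - [[0,-0.002,0.008],[0,0,0],-1]
    - [[0,-0.002,0.008],[0,0,0],-1]
    - [[0,-0.002,0.008],[0,0,0],-1]
    - [[0,-0.002,0.008],[0,0,0],-1]
    - [[0,-0.002,0.008],[0,0,0],-1]
    - [[0,-0.002,0.008],[0,0,0],-1]
    - [[0,-0.002,0.008],[0,0,0],-1]
    - [[0,-0.002,0.008],[0,0,0],-1]

```text
clock: 8.65
ee_pos: [0.531, -0.003, 0.0636]
eef_rot: [-2.221, -2.221, 0.0]
ft_force: [0.0, -0.1, 0.7]
opening: 0.004
```

Emit:
jog_arm:
  motion:
    - [[0,0,0],[0,0,0],-1]
    - [[0,0,0],[0,0,0],-1]
    - [[0,0,0],[0,0,0],-1]
    - [[0,0,0],[0,0,0],-1]
    - [[0,0,0],[0,0,0],-1]
    - [[0,0,0],[0,0,0],-1]
    - [[0,0,0],[0,0,0],-1]
    - [[0,0,0],[0,0,0],-1]
    - [[0,0,0],[0,0,0],-1]
    - [[0,0,0],[0,0,0],-1]
    - [[0,0,0],[0,0,0],-1]
    - [[0,0,0],[0,0,0],-1]

```text
clock: 10.15
ee_pos: [0.531, -0.003, 0.0636]
eef_rot: [-2.221, -2.221, 0.0]
ft_force: [0.7, 0.0, -0.5]
opening: 0.008
```

Emit:
jog_arm:
  motion:
    - [[0,0,-0.12],[0,0,0],-1]
    - [[0,0,-0.24],[0,0,0],-1]
    - [[0,0,-0.36],[0,0,0],-1]
    - [[0,0,-0.4],[0,0,0],-1]
    - [[0,0,-0.4],[0,0,0],-1]
    - [[0.466,-0.12,-0.4],[0,0,0],-1]
    - [[0.466,-0.12,-0.4],[0,0,0],-1]
    - [[0.466,-0.12,-0.4],[0,0,0],-1]
    - [[0.466,-0.12,-0.4],[0,0,0],-1]
    - [[0.466,-0.12,-0.4],[0,0,0],-1]
    - [[0.466,-0.12,-0.4],[0,0,0],-1]
    - [[0.466,-0.12,-0.4],[0,0,0],-1]

```text
clock: 11.65
ee_pos: [0.4714, 0.2287, 0.2629]
eef_rot: [-2.224, -2.219, 0.002]
ft_force: [-0.1, -0.1, -0.9]
opening: 0.004
```

```bash
python3 - <<'E'
from h import *
o=arm.get_obs();print(o['clock'],o['ee_pos'],o['ft_force'])
w=snap('wrist','wrist6')
h=cv2.cvtColor(w['color'],cv2.COLOR_RGB2HSV); H,S,V=h[...,0].astype(int),h[...,1],h[...,2]
for st,c in comps((S<50)&(V>140),150): 
    print(st,c,plane(w,*c,.045,True).round(4), 'bbox mid',plane(w,st[0]+st[2]/2-.5,st[1]+st[3]/2-.5,.045,True).round(4))
E
```

```text
11.65 [0.47136454 0.22867805 0.26292924] [-0.13921062 -0.09697889 -0.93055787]
[396, 39, 49, 136, 2101] [423.0, 112.9] [0.7128 0.3094 0.045 ] bbox mid [0.707 0.318 0.045]
[231, 85, 40, 40, 1265] [250.3, 104.3] [0.4694 0.3081 0.045 ] bbox mid [0.4696 0.3079 0.045 ]
[0, 226, 54, 52, 1539] [19.4, 246.8] [0.0388 0.0865 0.045 ] bbox mid [0.0558 0.0784 0.045 ]
[284, 239, 35, 26, 692] [300.0, 252.7] [0.541  0.1008 0.045 ] bbox mid [0.5424 0.1028 0.045 ]
[34, 254, 119, 57, 2622] [92.9, 291.5] [0.1927 0.0111 0.045 ] bbox mid [0.1989 0.0321 0.045 ]
[260, 277, 211, 34, 2984] [388.8, 294.7] [0.7033 0.0108 0.045 ] bbox mid [0.6569 0.0186 0.045 ]
[202, 300, 43, 7, 204] [225.2, 303.0] [0.4285 0.0087 0.045 ] bbox mid [0.425  0.0086 0.045 ]
[382, 322, 21, 25, 337] [392.1, 334.7] [ 0.7368 -0.09    0.045 ] bbox mid [ 0.736 -0.088  0.045]
```

View pics/wrist6.png

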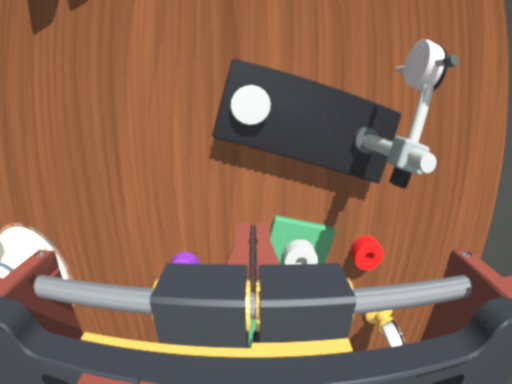

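The anvil is at (250,104), mapping to (0.470, 0.308), which agrees with the scene view. The column and dial are well to the right, clear of the hand.

Emit:
jog_arm:
  motion:
    - [[0.159,-0.004,0],[0,0,0],-1]
    - [[0.159,-0.004,0],[0,0,0],-1]
    - [[0.159,-0.004,0.1],[0,0,0],-1]
    - [[0.159,-0.004,0.2],[0,0,0],-1]
    - [[0.159,-0.004,0.3],[0,0,0],-1]
    - [[0.159,-0.004,0.36],[0,0,0],-1]
    - [[0.159,-0.004,0.394],[0,0,0],-1]
    - [[0.159,-0.004,0.394],[0,0,0],-1]
    - [[0.159,-0.004,0.394],[0,0,0],-1]
    - [[0.159,-0.004,0.394],[0,0,0],-1]

```text
clock: 12.95
ee_pos: [0.4699, 0.3099, 0.0685]
eef_rot: [2.221, 2.221, 0.004]
ft_force: [0.1, 0.3, -0.4]
opening: 0.003
```

```bash
python3 - <<'E'
from h import *
o=arm.get_obs();print(o['clock'],o['ee_pos'],o['ft_force'])
s=snap('scene','scene7'); d=snap('side','side7')
a=cv2.resize(s['color'][195:285,310:410,::-1],None,fx=4,fy=4,interpolation=cv2.INTER_CUBIC)
b=cv2.resize(d['color'][70:160,170:270,::-1],None,fx=4,fy=4,interpolation=cv2.INTER_CUBIC)
cv2.imwrite('pics/c7.png',np.hstack([a,b]))
E
```

```text
12.95 [0.4699158  0.30993245 0.06853321] [ 0.09632978  0.3138713  -0.40951021]
```

View pics/c7.png

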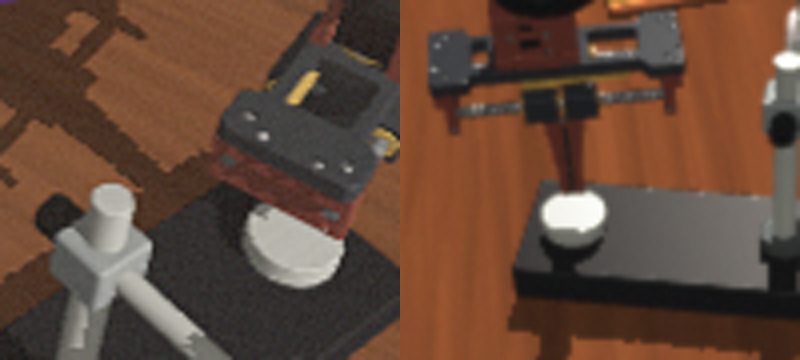

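The fingertips are centred over the anvil with a gap below them. I'll lower about 3 mm and hold for 3 s.

Emit:
jog_arm:
  motion:
    - [[-0.002,0,0.006],[0,0,0],-1]
    - [[-0.002,0,0.006],[0,0,0],-1]
    - [[-0.002,0,0.006],[0,0,0],-1]
    - [[-0.002,0,0.006],[0,0,0],-1]
    - [[-0.002,0,0.006],[0,0,0],-1]
    - [[-0.002,0,0.006],[0,0,0],-1]
    - [[-0.002,0,0.006],[0,0,0],-1]
    - [[-0.002,0,0.006],[0,0,0],-1]
    - [[-0.002,0,0.006],[0,0,0],-1]
    - [[-0.002,0,0.006],[0,0,0],-1]
    - [[-0.002,0,0.006],[0,0,0],-1]
    - [[-0.002,0,0.006],[0,0,0],-1]

```text
clock: 14.55
ee_pos: [0.469, 0.3085, 0.0636]
eef_rot: [-2.221, -2.221, 0.0]
ft_force: [1.2, -0.1, 0.1]
opening: 0.008
```

Emit:
jog_arm:
  motion:
    - [[0,0,0],[0,0,0],-1]
    - [[0,0,0],[0,0,0],-1]
    - [[0,0,0],[0,0,0],-1]
    - [[0,0,0],[0,0,0],-1]
    - [[0,0,0],[0,0,0],-1]
    - [[0,0,0],[0,0,0],-1]
    - [[0,0,0],[0,0,0],-1]
    - [[0,0,0],[0,0,0],-1]
    - [[0,0,0],[0,0,0],-1]
    - [[0,0,0],[0,0,0],-1]
    - [[0,0,0],[0,0,0],-1]
    - [[0,0,0],[0,0,0],-1]

```text
clock: 16.05
ee_pos: [0.469, 0.3085, 0.0636]
eef_rot: [2.221, 2.221, 0.0]
ft_force: [-0.5, 0.0, 0.6]
opening: 0.006
```

Emit:
jog_arm:
  motion:
    - [[0,0,-0.12],[0,0,0],-1]
    - [[0,0,-0.24],[0,0,0],-1]
    - [[0,0,-0.34],[0,0,0],-1]
    - [[0,0,-0.38],[0,0,0],-1]
    - [[0,0,-0.4],[0,0,0],-1]
    - [[0,0,-0.4],[0,0,0],-1]
    - [[0,0,-0.4],[0,0,0],-1]
    - [[0,0,-0.4],[0,0,0],-1]

```text
clock: 17.05
ee_pos: [0.4687, 0.3083, 0.2621]
eef_rot: [-2.221, -2.221, 0.004]
ft_force: [0.1, 0.2, -0.5]
opening: 0.006
```

```bash
python3 - <<'E'
from h import *
o=arm.get_obs();print(o['clock'],o['ee_pos'],o['ft_force'])
s=snap('scene','scene8'); d=snap('side','side8')
b0=np.load('pics/side4.npz')['color'].astype(int)
for nm,(u,v) in dict(brass=(245,200),steel=(245,174),black=(235,230),gauge=(317,205),button=(207,350)).items():
    print(nm,np.abs(b0[v-18:v+18,u-18:u+18]-d['color'][v-18:v+18,u-18:u+18]).mean().round(1))
cv2.imwrite('pics/f8.png',cv2.resize(np.vstack([s['color'],d['color']])[:,:,::-1],(400,600)))
E
```

```text
17.05 [0.46872317 0.30832086 0.26210654] [ 0.08811849  0.1944992  -0.51296568]
brass 2.2
steel 20.8
black 2.0
gauge 2.3
button 17.0
```

View pics/f8.png

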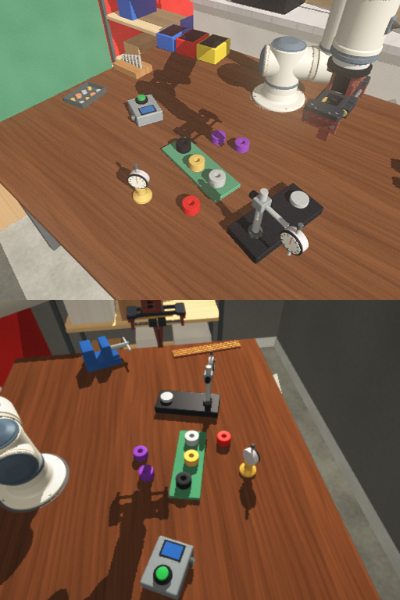

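The pictures show everything in place and the hand clear. The steel and button patches differ because the hand covered or shaded them in the earlier frame. I'll recheck those against the opening pictures, then hand in.

```bash
python3 - <<'E'
from h import *
a=np.load('pics/scene1.npz')['color'].astype(int); b=np.load('pics/scene8.npz')['color']
for nm,(u,v) in dict(brass=(252,208),steel=(278,228),black=(235,186),gauge=(178,235),button=(181,126)).items():
    print(nm,np.abs(a[v-12:v+12,u-12:u+12]-b[v-12:v+12,u-12:u+12]).mean().round(1))
print(arm.close_job())
E
```

```text
brass 11.0
steel 11.5
black 10.9
gauge 11.0
button 17.0
the job is handed in; nothing more can be done
None
```

The clip sequence is done and handed in at about 17 s of the 64 s limit.

- **Button:** I pressed the green button until it stopped. Force rose from 10 to 18 N with no further travel. I then lifted straight up, and pictures from two cameras showed the button back up.
- **Brass collar:** The fingertips held about 1.9 cm above its middle for roughly 3 s. The cameras placed the collar's y between -0.001 and -0.0075 m, and I pointed at -0.003 m. x agreed to about 3 mm.
- **Anvil:** The fingertips held about 1.9 cm above its middle for roughly 3 s, then I raised them to about 22 cm above it. The scene and wrist views agreed on its place to about 2 mm.
- **Other collars:** The only pass over them was over the black one at about 22 cm. The steel collar was never passed over.

**Last checks:** By eye, the final pictures show the collars, board, stand and loose gauge where they were, with the hand clear. The picture-difference checks were not conclusive:
- **Side view:** Brass, black and gauge were unchanged (about 2 grey levels). Steel differed by 21 and the button by 17; I put that down to the hand or its shadow.
- **Scene view:** The recheck gave about 11 levels on every patch and 17 at the button. I take the even 11 as a general brightness change, but I did not verify that.

No contact force was measured other than at the button.

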